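Open out the mixing leaf of a paint box

ROBOT

A 6-joint arm with a two-finger parallel gripper is mounted at the origin on the work surface. World frame = base frame: x ahead of the robot, y to its left, z up, the work surface at z = 0. Lengths are in mm, angles in rad, forces in N, time in s.
With the tool pointing down it reaches from about 350 to 875 mm from the base axis. Payload 4.2 kg.
Tool frame: the origin (TCP) lies on the centre line of the jaws, within the pads' length; the fingertips stand 22 mm ahead of it and the grasp point (between the pads) lies 3 mm ahead of it (arm.nose_length is the distance from the TCP to the fingertips, in mm); z points along the fingers, x is the direction in which the jaws open and shut, and the axes are right-handed (so a half turn about z gives the same grasp; the last joint's range is limited). The gripper opens to 85 mm and grips with 20 to 120 N. Pads are 22 mm wide; open, the fingers measure 114 mm over their backs; the gripper's body (76 mm by 85 mm) begins 54 mm behind the grasp point. The pads swing forward as they close: fully open they stand 13 mm farther back than shut.
Start: joints at [0.259, 0.385, 0.008, 0, -1.194, -0.259], TCP at [624.979, 0.025, 233.012] pointing down, gripper open.
Joint ranges: [-3.14, 3.14], [-1.21, 2.06], [-1.07, 1.41], [-3.16, 2.05], [-2.99, -0.16], [-3.1, 3.1]. Speed limits (rad/s): [2.79, 2.79, 3.14, 3.14, 3.14, 3.14].

INTERFACE

Orientations are given as a unit quaternion [x, y, z, w].
In Python, from bench import telemetry, get_image, workorder, nets, arm gives the robot as it stands.
- The arm moves only by the tool apply_moves, never from a script. Its argument "steps" is a list of rows, each an object with "hand": the opening, from 0 (shut) to 1 (fully open); "xyz": the shift along the tool's x, y, z in cm, a list of three; "delta_rot": the turn, a rotation vector about the tool's x, y, z in rad, a list of three. In form: [{"hand": hand, "xyz": [x, y, z], "delta_rot": [wx, wy, wz]}, ...]. A call has 1 to 12 rows; each row is the pose to reach, as a shift and turn from the pose commanded when the call began, along the tool's axes at that moment; what a row does not reach only later rows make up. A row lasts 1/12 s, in which the tool goes at most 41.7 mm and 7.16 degrees, less where a joint would pass 70% of its speed; a pose out of reach is approached as far as the arm can. A call with a gripper value outside its range is refused whole. The fingers move at their own pace and stop on an object; the grip force is fixed at half the most. Time passes only in rows, so rows that repeat a pose let the fingers close. It gives the time, the measured TCP pose, the force and the opening at its end, in the units of the state.
- telemetry.read_state(): the state, without advancing time (a new reading comes with each control period).
- get_image(name): name is "scene" or "side" or "wrist"; returns a dict with "frame" (400x640x3 uint8, blue, green, red), "fx", "fy", "cx", "cy" (pixels), "origin" and "orientation" of the camera in the world. Camera axes: x right, y down, z forward; pixel columns grow to the right and rows downward; lengths in mm; the calibration is good to about 2 mm. A picture is of the moment at which its call begins. There is no depth.
- workorder.job_done(): hands the job in, once; it reports no verdict.
Trained networks look in a picture, given as the dict that the camera call returned (one of the last four; its "shot" number tells which), for a name from the list of things; names that differ only in an ending like _2 or _b are one class to them, and where a whole thing is asked for, a point or a joint stands for the part that bears it (a point fixed in the world has none). Each returns a list of dicts, best first, with "confidence" (0 to 1); they miss things now and then, are a little off and sometimes report something else, mostly with a low value. They report only what shows in the picture. A call takes as long as a camera call.
- nets.recognise(picture, label): "xyz" ([x, y, z] in mm, in world coordinates, good to about 4 mm: the middle of the surface that is visible of it).
- nets.outline_of(picture, label): "pixels" (400x640 bool, what is visible of it).
- nets.pinpoint(picture, label): "xyz" ([x, y, z] in mm, in world coordinates, good to about 4 mm: a listed point, or the origin of a listed thing).
The state is a dict: "clock": time; "joints": joint angles; "joint_vel": joint speeds; "joint_efforts": joint torques, N m; "position": TCP position; "ee_rot": TCP orientation; "contact_force": force on the tool from outside, world axes, zero at the start; "wrist_torque": the same for the moment, N m; "gripper_width": finger opening in mm.
Only numpy, scipy, OpenCV 4.12 (cv2) and the standard library are available. Lean on these libraries where they do the work, as an engineer would, in place of code of your own. Each camera call takes 0.05 s, during which the arm holds its last target.

TASK

Open out the paint box: its white mixing leaf stands ajar over the paint pans. With the fingertips alone, push the leaf up and over its spine and press it down until it lies flat on the other half of the box, then draw back clear of it. Do not pinch the leaf, press hard or fling it over, keep the box where it stands, and leave the jars, tube, pencil, eraser and sharpener around it alone.

Things in the scene. Friction and masses are not known exactly. Their poses are not given: they have to be found in the camera images.
- palette: open wooden paint box, loose on the table, 1.6 kg; 190 (its x) x 290 (its y) x 40 mm high. Origin at the centre of its underside. z is up; its x axis runs along the spine that parts it into two halves. The pans half is on its -y side (eight paint pans, tops 30 mm above the table), the landing half on its +y side (two cork rest bars, tops 40 mm above the table).
- spine (a point): middle of the hinge axis, in the box: 43 mm above the table, right over the box's origin; axes as the box's. The hinge axis runs along the box's x.
- leaf_edge (a point): middle of the leaf's free edge, at mid-thickness, 148 mm from the hinge axis. Leaf: rigid white plastic panel, 178 mm along the spine, 148 mm from the hinge axis to the free edge, 6 mm thick (3 mm each side of the hinge axis' plane), about 0.1 kg. Axes turn with the leaf: its x along the spine, its y from the free edge towards the spine.
- leaf_panel (a joint): angle of the leaf about the spine, rad: 0 = flat over the pans (box's -y side), 1.57 = upright, 3.14 = flat on the landing half (+y side), its travel's end stop. Starts ajar at 0.3 to 0.9, free edge raised 85 to 160 mm above the table. The hinge is stiff (about 0.16 N m): the leaf stays at whatever angle it is left and does not fall by itself; about 1 to 2 N at the free edge moves it.
- leaf_inner: the leaf's inner sheet (3 mm thick, bonded to the outer one): the face with six shallow round mixing wells, looking down at the pans at the start and up at the end. Origin at the middle of the hinge axis; axes as leaf_edge's.
- leaf_outer: the leaf's outer sheet (3 mm thick): the plain white face, looking up at the start and down at the end. Origin and axes as leaf_inner's.
- jar_full: small open clear paint jar, 60 wide, 60 high, well filled (mm); a bystander, loose, origin at the centre of its underside; leave it alone.
- jar_low: small open clear paint jar, 60 wide, 60 high (mm); a bystander, loose, origin at the centre of its underside; leave it alone.
- jar_shut: small closed paint jar with a cap, 52 wide, 62 high (mm); a bystander, loose, origin at the centre of its underside; leave it alone.
- tube: flat white paint tube lying down, 120 x 34 x 14 (mm); a bystander, loose, origin at the centre of its underside; leave it alone.
- eraser: brown eraser, 42 x 22 x 13 (mm); a bystander, loose, origin at the centre of its underside; leave it alone.
- pencil: pencil stub, 148 long, 8 thick (mm); a bystander, loose, origin at the centre of its underside; leave it alone.
- sharpener: metal pencil sharpener, 26 x 15 x 13 (mm); a bystander, loose, origin at the centre of its underside; leave it alone.

How it is judged (in metres and radians):
On the way, in this order (a step that is already met when the one before it is completed fails the run):
1. the leaf has been swung up past upright (value of joint leaf_panel above 1.7 rad), for 0.05 s.
2. the leaf lies flat on the other half (value of joint leaf_panel above 3.07 rad), for 0.2 s.
At the end, for the whole second after the job is handed in: The leaf lies flat on the landing half (joint above 3.07 rad, within 4 degrees of the stop) and at rest; the box is within 30 mm, and each bystander within 25 mm, of where it started (value of joint leaf_panel above 3.07 rad and velocity of joint leaf_panel below 0.05 rad/s and distance of palette from where it was at the start of the episode below 0.03 m and distance of each of jar_full, jar_low, jar_shut, tube, eraser, pencil, sharpener from where it was at the start of the episode below 0.025 m); the robot touches nothing.
It fails at once if the box was shoved by more than 30 mm, lifted or tipped (distance of palette from where it was at the start of the episode above 0.03 m or height (world z) of palette above 0.012 m or angle between palette's own z axis and vertical above 0.12 rad).
It fails at once if the leaf was pinched between the fingers (over 10 N on both faces at once) (contact force between the fingers and leaf_inner above 10 N and contact force between the fingers and leaf_outer above 10 N).
It fails at once if the leaf was pressed hard (over 60 N), or the leaf or box was pushed with the arm or gripper body (over 8 N) (contact force between the fingers and leaf_inner above 60 N or contact force between the arm and palette above 8 N).
It fails at once if the leaf was flung (over 6 rad/s) (velocity of joint leaf_panel above 6 rad/s).
It fails at once if a bystander was moved by more than 25 mm (distance of any of jar_full, jar_low, jar_shut, tube, eraser, pencil, sharpener from where it was at the start of the episode above 0.025 m).
It also fails if it takes over 48 s, if anything falls off the work surface, if the arm or the gripper's body presses on something with over 40 N, if the wrist force passes 120 N, or if a joint passes its speed limit or range.

## Working session

There is one attempt and no reset: what is moved stays moved. The work goes in short steps, Python scripts to look and compute and a tool call to move; the robot and the scene stay as the last step left them, time stands still between calls to the robot, and variables do not carry over. Pictures are saved under pics/ and viewed, and the job is handed in when it is done.

Besides the shell and the picture viewer there is one more tool, called after "Emit:" by a JSON object that holds its "fn" and its "kwargs". apply_moves: Moves the arm, as the interface text tells. Its arguments: {"type":"object","properties":{"steps":{"type":"array"}},"required":["steps"]}

```bash
mkdir -p pics; ls; python3 - <<'E'
from bench import telemetry,get_image,nets,arm
import cv2
print(telemetry.read_state())
print([a for a in dir(arm) if a[0]!='_'])
for n in ["scene","side"]:
    p=get_image(n); cv2.imwrite(f"pics/{n}0.png",p["frame"]); print(n,p["origin"],p["orientation"],p["fx"])
    for l in ["palette","spine","leaf_edge","jar_full","jar_low","jar_shut","tube","eraser","pencil","sharpener"]:
        r=nets.pinpoint(p,l)
        print(l,[(([round(float(v)) for v in q["xyz"]]),round(float(q["confidence"]),2)) for q in r[:2]])
E
```

```text
pics
{'clock': 0.0, 'joints': array([ 2.58562136e-01,  3.85575180e-01,  6.59367447e-03, -5.33850313e-04,
       -1.19399862e+00, -2.58581141e-01]), 'joint_vel': array([-5.50612795e-04,  9.36056694e-04, -1.17463310e-04, -1.26459380e-05,
       -1.28585839e-03, -1.65707345e-04]), 'joint_efforts': array([-9.55001960e-04, -3.92286408e+01,  1.88399577e+01,  4.18616563e+00,
       -4.72148502e-03,  8.27910434e-07]), 'position': array([6.24402163e+02, 8.42087267e-04, 2.31892590e+02]), 'ee_rot': array([ 1.07986984e-04,  9.99999367e-01, -3.93535681e-05, -1.11903685e-03]), 'contact_force': array([ 0.17823182, -0.42026662,  0.32468318]), 'wrist_torque': array([-0.01973706,  0.0119188 , -0.01577535]), 'gripper_width': 85.38902886438552}
['IKError', 'nose_length']
scene [1026.74407378  335.46868439  614.97957392] [ 0.49405906  0.79480986 -0.30239175 -0.18094797] 400.7774188957305
palette [([590, 17, 0], 0.9)]
spine [([594, 16, 47], 0.64)]
leaf_edge [([585, -123, 95], 0.89)]
jar_full [([438, 82, 4], 0.94), ([610, 255, 0], 0.41)]
jar_low [([613, 252, -2], 0.71)]
jar_shut [([760, 79, 0], 0.62)]
tube [([444, -34, 4], 0.66)]
eraser [([735, 150, 1], 0.71)]
pencil [([733, -57, -2], 0.79)]
sharpener [([449, 165, 0], 0.44)]
side [ 435.30615759 -358.18271713  659.8641788 ] [ 0.93919704 -0.12694287  0.05176639 -0.31482481] 445.80340003795567
palette [([594, 15, -3], 0.6)]
spine []
leaf_edge [([590, -118, 98], 0.61)]
jar_full []
jar_low [([611, 255, -1], 0.92)]
jar_shut []
tube [([442, -38, 1], 0.72)]
eraser [([732, 150, -5], 0.61), ([732, -59, 0], 0.52)]
pencil [([734, -59, 1], 0.77)]
sharpener [([451, 172, 3], 0.46)]
```

View pics/scene0.png

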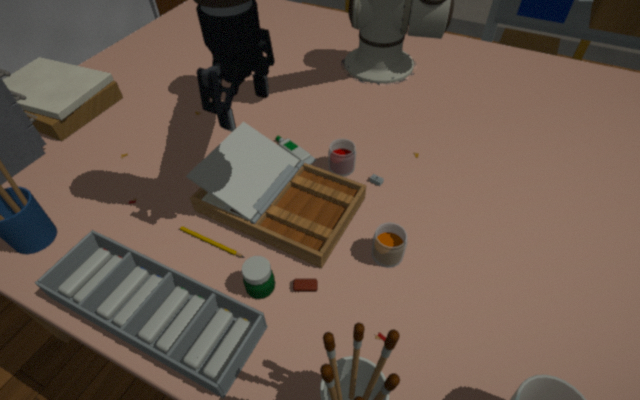

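View pics/side0.png

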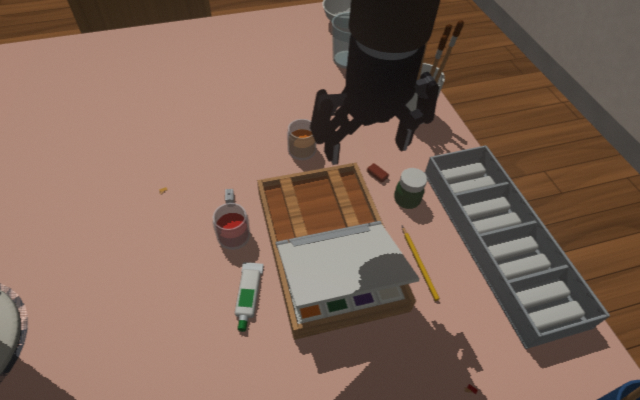

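```bash
cat > h.py <<'E'
import numpy as np
from scipy.spatial.transform import Rotation as R
def unproj(p,uv,z):
    d=R.from_quat(p["orientation"]).apply([(uv[0]-p["cx"])/p["fx"],(uv[1]-p["cy"])/p["fy"],1.]); o=np.array(p["origin"])
    return o+d*(z-o[2])/d[2]
def proj(p,X):
    c=R.from_quat(p["orientation"]).inv().apply(np.array(X)-p["origin"])
    return c[:2]/c[2]*[p["fx"],p["fy"]]+[p["cx"],p["cy"]]
E
python3 - <<'E'
import cv2
a=cv2.imread("pics/scene0.png")[110:280,170:380]; b=cv2.imread("pics/side0.png")[150:335,240:440]
cv2.imwrite("pics/crop_a.png",cv2.resize(a,None,fx=3.5,fy=3.5)); cv2.imwrite("pics/crop_b.png",cv2.resize(b,None,fx=3.2,fy=3.2))
E
```

```text
(no output)
```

View pics/crop_a.png

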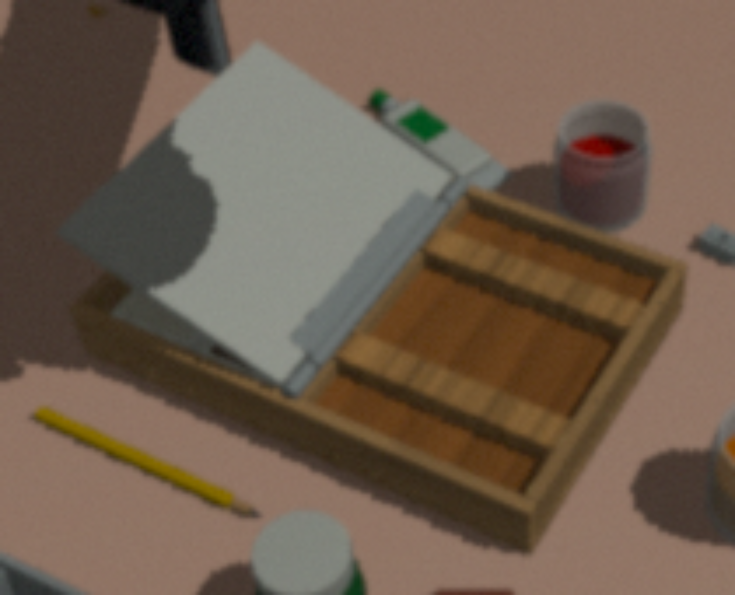

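View pics/crop_b.png

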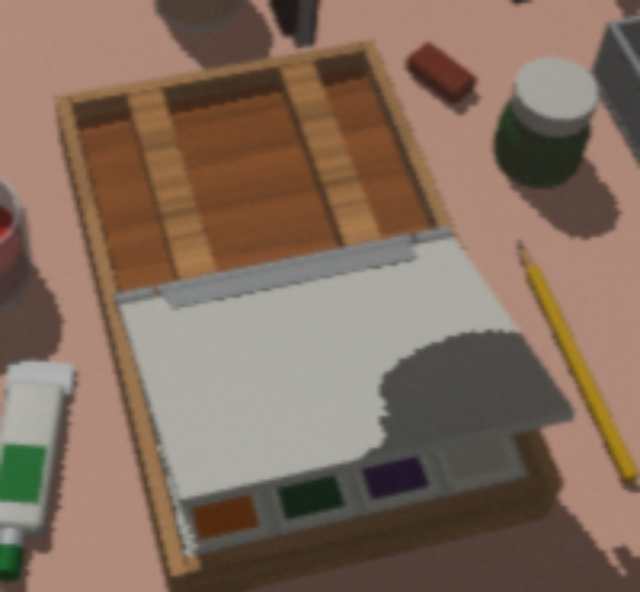

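```bash
python3 - <<'E'
from bench import get_image
from h import *
from scipy.optimize import least_squares
s=get_image("scene"); d=get_image("side")
A=lambda u,v:(170+u/3.5,110+v/3.5); B=lambda u,v:(240+u/3.2,150+v/3.2)
obs=[(s,A(685,268),'b',(-95,145)),(s,A(528,513),'b',(95,145)),(s,A(258,42),'l',-89),(s,A(60,235),'l',89),
(d,B(60,97),'b',(-95,145)),(d,B(372,43),'b',(95,145)),(d,B(172,578),'b',(-95,-145)),(d,B(558,480),'b',(95,-145)),(d,B(185,492),'l',-89),(d,B(572,412),'l',89)]
def pt(q,k,a):
    x,y,w,t=q
    P=np.array([a[0],a[1],40.]) if k=='b' else np.array([a,-148*np.cos(t),43+148*np.sin(t)])+[0,-3*np.sin(t),3*np.cos(t)]
    return R.from_euler('z',w).apply(P)+[x,y,0]
f=lambda q:np.concatenate([proj(p,pt(q,k,a))-uv for p,uv,k,a in obs])
r=least_squares(f,[592,16,0,.37],x_scale=[10,10,.1,.1],loss='soft_l1'); print(r.x); print(f(r.x).reshape(-1,2).round(1))
q=r.x.copy(); print(pt(q,'l',0)); print(unproj(s,A(685,268),40),unproj(s,A(528,513),40),unproj(d,B(60,97),40),unproj(d,B(372,43),40))
E
```

```text
[ 5.93322869e+02  1.93157166e+01 -3.04096080e-02  3.73240576e-01]
[[ 1.2 -1.3]
 [ 0.4  0.6]
 [-1.2 -0.8]
 [-2.  -2. ]
 [-1.4 -1.8]
 [ 0.7 -2.5]
 [-0.4 -1.8]
 [ 2.1  0. ]
 [-1.4  2.8]
 [ 1.2 -0. ]]
[ 589.09949747 -119.52425764   99.75940309]
[507.16854997 166.39133059  40.        ] [691.83874293 160.12438835  40.        ] [504.31555128 162.32618518  40.        ] [689.25080865 155.84306279  40.        ]
```

Emit:
{"fn": "apply_moves", "kwargs": {"steps": [{"hand": 0, "xyz": [3.7, -26, 5], "delta_rot": [-1.05, 0, 0]}, {"hand": 0, "xyz": [3.7, -26, 5], "delta_rot": [-1.05, 0, 0]}, {"hand": 0, "xyz": [3.7, -26, 5], "delta_rot": [-1.05, 0, 0]}, {"hand": 0, "xyz": [3.7, -26, 5], "delta_rot": [-1.05, 0, 0]}, {"hand": 0, "xyz": [3.7, -26, 5], "delta_rot": [-1.05, 0, 0]}, {"hand": 0, "xyz": [3.7, -26, 5], "delta_rot": [-1.05, 0, 0]}, {"hand": 0, "xyz": [3.7, -26, 5], "delta_rot": [-1.05, 0, 0]}, {"hand": 0, "xyz": [3.7, -26, 5], "delta_rot": [-1.05, 0, 0]}, {"hand": 0, "xyz": [3.7, -26, 5], "delta_rot": [-1.05, 0, 0]}, {"hand": 0, "xyz": [3.7, -26, 5], "delta_rot": [-1.05, 0, 0]}, {"hand": 0, "xyz": [3.7, -26, 5], "delta_rot": [-1.05, 0, 0]}, {"hand": 0, "xyz": [3.7, -26, 5], "delta_rot": [-1.05, 0, 0]}]}}

```text
clock: 2.2
position: [588.4, -259.5, 183.9]
ee_rot: [-0.001, 0.866, 0.5, 0.0]
contact_force: [-1.1, 0.4, 0.1]
gripper_width: -0.1
```

```bash
cat >> h.py <<'E'
def mv(st,tip,a=None):
    "shift (cm, tool axes) bringing TCP so that fingertip (22 ahead) is at tip; tilt a from vertical toward +y (None=keep)"
    Rt=R.from_quat(st["ee_rot"]); z=Rt.apply([0,0,1])
    if a is None: z2=z
    else: z2=np.array([0,np.sin(a),-np.cos(a)])
    return Rt.inv().apply(np.array(tip)-22*z2-st["position"])/10
def info(st):
    Rt=R.from_quat(st["ee_rot"]); z=Rt.apply([0,0,1])
    print("t",st["clock"],"tcp",st["position"].round(1),"tip",(st["position"]+22*z).round(1),"tilt",np.arctan2(z[1],-z[2]).round(3),"x",Rt.apply([1,0,0]).round(3),"F",st["contact_force"].round(1),"w",round(st["gripper_width"],1),"j",st["joints"].round(2))
E
python3 - <<'E'
from bench import telemetry,get_image
from h import *
import cv2
st=telemetry.read_state(); info(st)
for tip in [(588,-150,66),(588,-100,66)]: print(mv(st,tip).round(2))
for n in ["scene","side"]:
    p=get_image(n); cv2.imwrite(f"pics/{n}1.png",p["frame"])
E
```

```text
t 2.2 tcp [ 588.4 -259.5  183.9] tip [ 588.4 -240.4  172.9] tilt 1.047 x [-1.    -0.001 -0.001] F [-1.1  0.4  0.1] w -0.1 j [-0.59  0.79  0.52 -0.87 -1.91  0.55]
[ 0.05 -4.74 13.17]
[ 0.04 -2.24 17.5 ]
```

View pics/scene1.png

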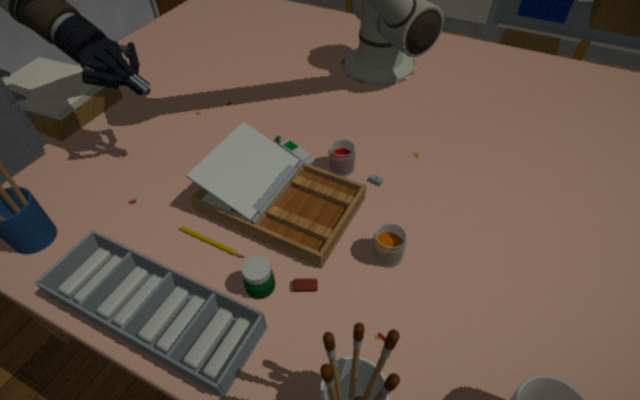

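```bash
python3 - <<'E'
from bench import telemetry,get_image
from h import *
p=get_image("scene")
for uv in [(120,95),(60,140),(30,65),(110,80)]: print(uv,unproj(p,uv,30).round())
st=telemetry.read_state()
for tip in [(588,-170,67),(588,-104,67)]: print(mv(st,tip).round(2))
E
```

```text
(120, 95) [ 474. -522.   30.]
(60, 140) [ 666. -513.   30.]
(30, 65) [ 475. -861.   30.]
(110, 80) [ 434. -598.   30.]
[ 0.07 -5.78 11.37]
[ 0.06 -2.49 17.09]
```

View pics/side1.png

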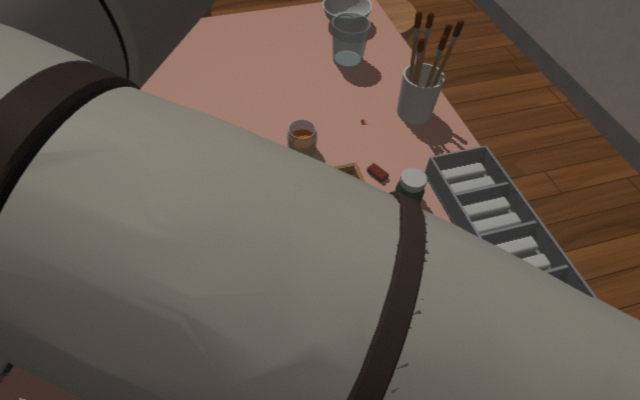

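Emit:
{"fn": "apply_moves", "kwargs": {"steps": [{"hand": 0, "xyz": [0, -2.9, 5.7], "delta_rot": [0, 0, 0]}, {"hand": 0, "xyz": [0, -5.8, 8.5], "delta_rot": [0, 0, 0]}, {"hand": 0, "xyz": [0, -5.8, 11.4], "delta_rot": [0, 0, 0]}, {"hand": 0, "xyz": [0, -5.8, 11.4], "delta_rot": [0, 0, 0]}, {"hand": 0, "xyz": [0, -5.8, 11.4], "delta_rot": [0, 0, 0]}, {"hand": 0, "xyz": [0, -5.8, 11.4], "delta_rot": [0, 0, 0]}]}}

```text
clock: 2.85
position: [588.7, -189.6, 77.3]
ee_rot: [-0.002, 0.866, 0.5, 0.0]
contact_force: [-0.3, -1.3, 1.2]
gripper_width: 0.0
```

```bash
python3 - <<'E'
from bench import telemetry,get_image
from h import *
import cv2
st=telemetry.read_state(); info(st)
for tip in [(588,-104,67),(588,-104,80)]: print(mv(st,tip).round(2))
p=get_image("scene"); cv2.imwrite("pics/scene2.png",cv2.resize(p["frame"][60:310,60:400],None,fx=2.3,fy=2.3))
E
```

```text
t 2.85 tcp [ 588.7 -189.6   77.3] tip [ 588.6 -170.5   66.3] tilt 1.048 x [-1.    -0.002 -0.002] F [-0.3 -1.3  1.2] w 0.0 j [-0.51  0.84  0.34 -0.87 -1.7   0.69]
[0.05 3.38 5.73]
[0.04 4.51 5.08]
```

View pics/scene2.png

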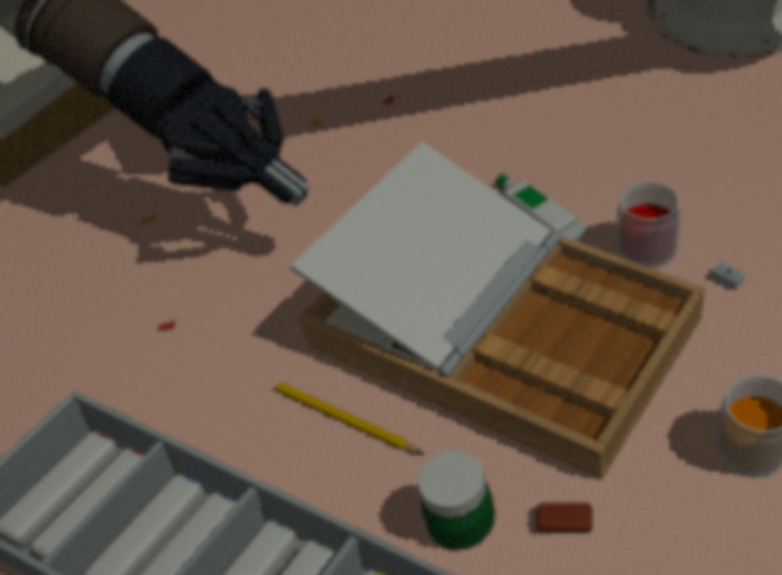

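Emit:
{"fn": "apply_moves", "kwargs": {"steps": [{"hand": 0, "xyz": [0, 1.1, 1.9], "delta_rot": [0, 0, 0]}, {"hand": 0, "xyz": [0, 2.2, 3.8], "delta_rot": [0, 0, 0]}, {"hand": 0, "xyz": [0, 3.3, 5.7], "delta_rot": [0, 0, 0]}, {"hand": 0, "xyz": [0, 3.3, 5.7], "delta_rot": [0, 0, 0]}, {"hand": 0, "xyz": [0, 3.3, 5.7], "delta_rot": [0, 0, 0]}]}}

```text
clock: 3.32
position: [588.9, -124.5, 78.5]
ee_rot: [-0.002, 0.866, 0.5, 0.002]
contact_force: [0.0, -0.2, -0.3]
gripper_width: 0.3
```

```bash
python3 - <<'E'
from bench import telemetry,get_image
from h import *
import cv2
st=telemetry.read_state(); info(st)
# plan: leaf angles -> tip
for th in np.arange(.4,1.7,.1):
    # tilt keeps 1.05 until th~1
    a=1.05
    u=np.array([-np.cos(th),np.sin(th)]);n=np.array([np.sin(th),np.cos(th)])
    P=np.array([18,43])+125*u-13*n
    print(round(th,2),P.round(),mv(st,(588,*P)).round(1))
p=get_image("scene"); cv2.imwrite("pics/scene3.png",cv2.resize(p["frame"][60:310,60:400],None,fx=2.3,fy=2.3))
E
```

```text
t 3.3167 tcp [ 588.9 -124.5   78.5] tip [ 588.9 -105.5   67.5] tilt 1.047 x [-1.    -0.001 -0.004] F [ 0.  -0.2 -0.3] w 0.3 j [-0.43  0.79  0.24 -0.91 -1.61  0.7 ]
0.4 [-102.   80.] [ 0.1  1.2 -0.3]
0.5 [-98.  92.] [ 0.1  2.5 -0.5]
0.6 [-93. 103.] [ 0.1  3.7 -0.6]
0.7 [-86. 114.] [ 0.1  5.  -0.6]
0.8 [-78. 124.] [ 0.1  6.2 -0.5]
0.9 [-70. 133.] [ 0.1  7.4 -0.2]
1.0 [-60. 141.] [0.1 8.6 0.2]
1.1 [-50. 149.] [0.1 9.8 0.7]
1.2 [-39. 155.] [ 0.1 10.9  1.4]
1.3 [-28. 160.] [ 0.  11.9  2.1]
1.4 [-16. 164.] [ 0.  12.8  2.9]
1.5 [ -4. 167.] [ 0.  13.7  3.8]
1.6 [  9. 168.] [ 0.  14.4  4.8]
```

View pics/scene3.png

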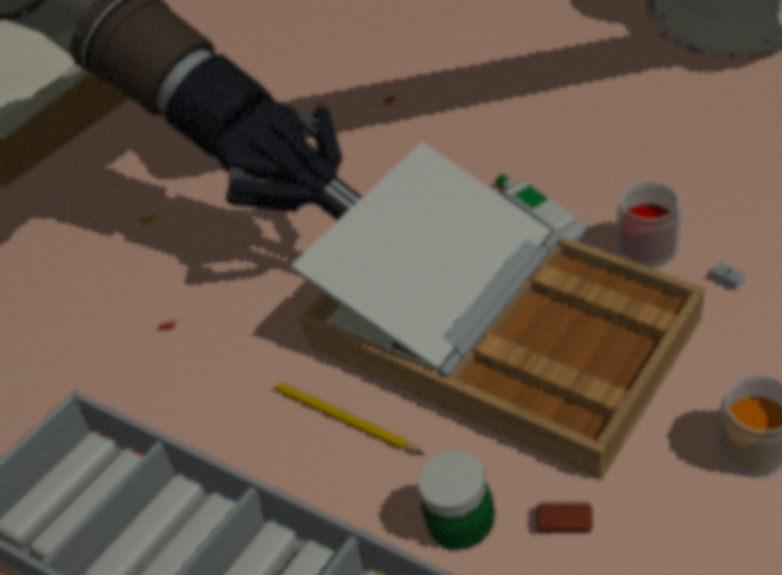

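Emit:
{"fn": "apply_moves", "kwargs": {"steps": [{"hand": 0, "xyz": [0, 1.2, -0.3], "delta_rot": [0, 0, 0]}, {"hand": 0, "xyz": [0, 2.2, -0.5], "delta_rot": [0, 0, 0]}, {"hand": 0, "xyz": [0, 3.2, -0.6], "delta_rot": [0, 0, 0]}, {"hand": 0, "xyz": [0, 4.2, -0.6], "delta_rot": [0, 0, 0]}, {"hand": 0, "xyz": [0, 5.2, -0.6], "delta_rot": [0, 0, 0]}, {"hand": 0, "xyz": [0, 6.2, -0.5], "delta_rot": [0, 0, 0]}, {"hand": 0, "xyz": [0, 7.4, -0.2], "delta_rot": [0, 0, 0]}, {"hand": 0, "xyz": [0, 7.4, -0.2], "delta_rot": [0, 0, 0]}]}}

```text
clock: 4.03
position: [588.6, -87.6, 144.3]
ee_rot: [-0.002, 0.865, 0.501, 0.001]
contact_force: [-0.5, 1.0, 0.5]
gripper_width: -0.0
```

```bash
python3 - <<'E'
from bench import telemetry,get_image,nets
from h import *
import cv2
st=telemetry.read_state(); info(st)
for th in np.arange(.9,2.2,.1):
    u=np.array([-np.cos(th),np.sin(th)]);n=np.array([np.sin(th),np.cos(th)])
    P=np.array([18,43])+125*u-13*n
    print(round(th,2),P.round(),mv(st,(588,*P)).round(1))
p=get_image("scene"); cv2.imwrite("pics/scene4.png",cv2.resize(p["frame"][60:310,60:400],None,fx=2.3,fy=2.3))
print(nets.pinpoint(p,"leaf_edge"),nets.pinpoint(p,"palette"))
E
```

```text
t 4.0333 tcp [588.6 -87.6 144.3] tip [588.6 -68.5 133.3] tilt 1.05 x [-1.    -0.002 -0.004] F [-0.5  1.   0.5] w -0.0 j [-0.39  0.69  0.21 -0.93 -1.64  0.6 ]
0.9 [-70. 133.] [ 0.1 -0.1 -0.1]
1.0 [-60. 141.] [0.1 1.1 0.3]
1.1 [-50. 149.] [0.1 2.2 0.8]
1.2 [-39. 155.] [0.  3.3 1.5]
1.3 [-28. 160.] [0.  4.3 2.2]
1.4 [-16. 164.] [0.  5.3 3. ]
1.5 [ -4. 167.] [0.  6.1 3.9]
1.6 [  9. 168.] [0.  6.9 4.9]
1.7 [ 21. 169.] [0.  7.5 6. ]
1.8 [ 34. 168.] [0.  8.1 7.2]
1.9 [ 46. 165.] [0.  8.5 8.3]
2.0 [ 58. 162.] [0.  8.8 9.6]
2.1 [ 70. 157.] [ 0.   9.  10.8]
2.2 [ 81. 152.] [ 0.   9.  12.1]
[{'xyz': [588.4, -83.2, 148.9], 'confidence': 0.76}] [{'xyz': [589.8, 19.0, 0.1], 'confidence': 0.87}]
```

View pics/scene4.png

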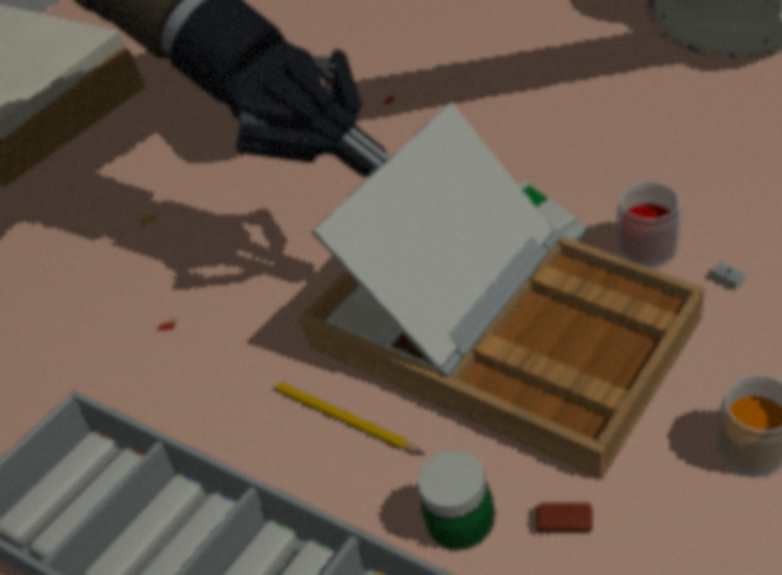

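```bash
python3 - <<'E'
from bench import telemetry
from h import *
st=telemetry.read_state()
for i,th in enumerate(np.linspace(.95,2.05,12)):
    a=1.05-.05*(i+1)
    u=np.array([-np.cos(th),np.sin(th)]);n=np.array([np.sin(th),np.cos(th)])
    P=np.array([18,43])+(123-i)*u-13*n
    print(round(th,2),round(a,2),P.round(),mv(st,(588,*P),a).round(1),round(1.05-a,2))
E
```

```text
0.95 1.0 [-64. 135.] [-0.   0.8  0.2] 0.05
1.05 0.95 [-54. 142.] [-0.   2.   0.8] 0.1
1.15 0.9 [-43. 148.] [-0.   3.1  1.4] 0.15
1.25 0.85 [-32. 153.] [-0.   4.2  2.2] 0.2
1.35 0.8 [-21. 156.] [-0.   5.2  3. ] 0.25
1.45 0.75 [ -9. 159.] [-0.   6.1  3.9] 0.3
1.55 0.7 [  3. 160.] [-0.   6.8  4.9] 0.35
1.65 0.65 [ 14. 160.] [-0.   7.5  6. ] 0.4
1.75 0.6 [ 26. 158.] [-0.   8.1  7.1] 0.45
1.85 0.55 [ 37. 156.] [-0.   8.5  8.2] 0.5
1.95 0.5 [ 48. 153.] [-0.   8.9  9.4] 0.55
2.05 0.45 [ 58. 148.] [-0.   9.1 10.6] 0.6
```

Emit:
{"fn": "apply_moves", "kwargs": {"steps": [{"hand": 0, "xyz": [0, 0.8, 0.2], "delta_rot": [0.05, 0, 0]}, {"hand": 0, "xyz": [0, 2.0, 0.8], "delta_rot": [0.1, 0, 0]}, {"hand": 0, "xyz": [0, 3.1, 1.4], "delta_rot": [0.15, 0, 0]}, {"hand": 0, "xyz": [0, 4.2, 2.2], "delta_rot": [0.2, 0, 0]}, {"hand": 0, "xyz": [0, 5.2, 3.0], "delta_rot": [0.25, 0, 0]}, {"hand": 0, "xyz": [0, 6.1, 3.9], "delta_rot": [0.3, 0, 0]}, {"hand": 0, "xyz": [0, 6.8, 4.9], "delta_rot": [0.35, 0, 0]}, {"hand": 0, "xyz": [0, 7.5, 6.0], "delta_rot": [0.4, 0, 0]}, {"hand": 0, "xyz": [0, 8.1, 7.1], "delta_rot": [0.45, 0, 0]}, {"hand": 0, "xyz": [0, 8.5, 8.2], "delta_rot": [0.5, 0, 0]}, {"hand": 0, "xyz": [0, 8.9, 9.4], "delta_rot": [0.55, 0, 0]}, {"hand": 0, "xyz": [0, 9.1, 10.6], "delta_rot": [0.6, 0, 0]}]}}

```text
clock: 5.18
position: [588.3, 48.5, 167.8]
ee_rot: [0.0, 0.975, 0.222, 0.0]
contact_force: [-0.1, -0.6, 0.8]
gripper_width: -0.2
```

```bash
python3 - <<'E'
from bench import telemetry,get_image,nets
from h import *
import cv2
st=telemetry.read_state(); info(st)
for i,th in enumerate(np.linspace(2.15,3.14,11)):
    a=max(.45-.04*(i+1),.2)
    u=np.array([-np.cos(th),np.sin(th)]);n=np.array([np.sin(th),np.cos(th)])
    c=3+11*abs(np.dot([np.cos(a),np.sin(a)],n)) 
    P=np.array([18,43])+(112)*u-c*n
    print(round(th,2),round(a,2),P.round(),mv(st,(588,*P),a).round(1),round(.45-a,2))
p=get_image("scene"); cv2.imwrite("pics/scene5.png",cv2.resize(p["frame"][60:310,60:400],None,fx=2.3,fy=2.3))
print(nets.pinpoint(p,"leaf_edge"),nets.pinpoint(p,"palette"))
E
```

```text
t 5.1833 tcp [588.3  48.5 167.8] tip [588.3  58.  148. ] tilt 0.448 x [-1.     0.    -0.001] F [-0.1 -0.6  0.8] w -0.2 j [ 0.1   0.41 -0.02 -0.49 -1.14  0.1 ]
2.15 0.41 [ 72. 142.] [0.  1.  1.2] 0.04
2.25 0.37 [ 82. 136.] [0.  1.8 2.1] 0.08
2.35 0.33 [ 91. 128.] [0.  2.4 3.2] 0.12
2.45 0.29 [ 99. 120.] [0.  2.9 4.3] 0.16
2.55 0.25 [107. 111.] [0.  3.3 5.5] 0.2
2.64 0.21 [114. 102.] [0.  3.5 6.6] 0.24
2.74 0.2 [119.  91.] [0.  3.6 7.8] 0.25
2.84 0.2 [124.  80.] [0.  3.5 9.1] 0.25
2.94 0.2 [127.  68.] [ 0.   3.3 10.3] 0.25
3.04 0.2 [129.  58.] [ 0.   3.1 11.2] 0.25
3.14 0.2 [130.  48.] [ 0.   2.7 12.2] 0.25
[] [{'xyz': [589.2, 20.9, 0.8], 'confidence': 0.69}]
```

View pics/scene5.png

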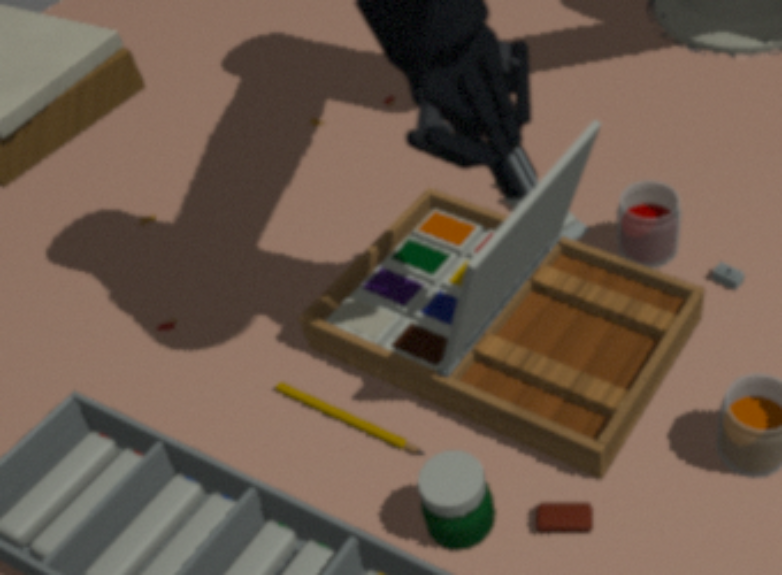

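Emit:
{"fn": "apply_moves", "kwargs": {"steps": [{"hand": 0, "xyz": [0, 1.0, 1.2], "delta_rot": [0.04, 0, 0]}, {"hand": 0, "xyz": [0, 1.8, 2.1], "delta_rot": [0.08, 0, 0]}, {"hand": 0, "xyz": [0, 2.4, 3.2], "delta_rot": [0.12, 0, 0]}, {"hand": 0, "xyz": [0, 2.9, 4.3], "delta_rot": [0.16, 0, 0]}, {"hand": 0, "xyz": [0, 3.3, 5.5], "delta_rot": [0.2, 0, 0]}, {"hand": 0, "xyz": [0, 3.5, 6.6], "delta_rot": [0.24, 0, 0]}, {"hand": 0, "xyz": [0, 3.6, 7.8], "delta_rot": [0.25, 0, 0]}, {"hand": 0, "xyz": [0, 3.5, 9.1], "delta_rot": [0.25, 0, 0]}, {"hand": 0, "xyz": [0, 3.3, 10.2], "delta_rot": [0.25, 0, 0]}, {"hand": 0, "xyz": [0, 3.2, 10.8], "delta_rot": [0.25, 0, 0]}, {"hand": 0, "xyz": [0, 3.2, 10.8], "delta_rot": [0.25, 0, 0]}]}}

```text
clock: 6.25
position: [587.0, 123.2, 82.1]
ee_rot: [0.001, 0.995, 0.1, -0.002]
contact_force: [-0.6, 0.0, -0.5]
gripper_width: 0.4
```

```bash
python3 - <<'E'
from bench import telemetry,get_image,nets
from h import *
import cv2
st=telemetry.read_state(); info(st)
for z in (56,52,50,48,46,44): print(z,mv(st,(588,130,z)).round(2))
p=get_image("scene"); cv2.imwrite("pics/scene6.png",cv2.resize(p["frame"][60:310,60:400],None,fx=2.3,fy=2.3))
print(nets.pinpoint(p,"leaf_edge"),nets.pinpoint(p,"palette"))
E
```

```text
t 6.25 tcp [587.  123.2  82.1] tip [586.9 127.6  60.5] tilt 0.199 x [-1.     0.001  0.004] F [-0.6  0.  -0.5] w 0.4 j [ 0.37  0.48 -0.18 -0.25 -0.86 -0.22]
56 [-0.11  0.15  0.49]
52 [-0.11  0.07  0.88]
50 [-0.11  0.03  1.08]
48 [-0.11 -0.01  1.28]
46 [-0.11 -0.05  1.47]
44 [-0.12 -0.09  1.67]
[{'xyz': [596.6, 156.6, 88.4], 'confidence': 0.8}] [{'xyz': [593.0, 18.9, 0.2], 'confidence': 0.82}]
```

View pics/scene6.png

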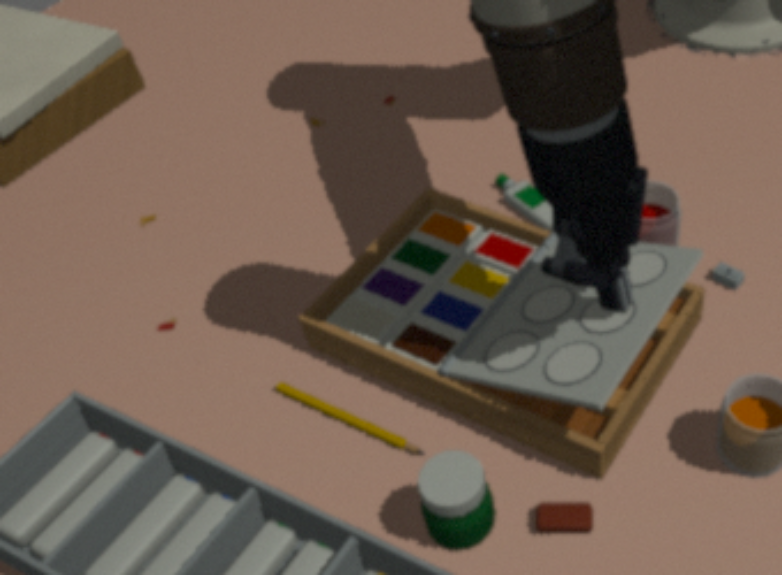

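```bash
python3 - <<'E'
from bench import telemetry,get_image,nets,arm
from h import *
print(arm.nose_length)
p=get_image("scene"); 
Q=lambda X:((proj(p,X)-[60,60])*2.3).round()
for th in (2.8,2.85,2.9,2.95,3.0,3.05):
    e=[R.from_euler('z',-.03).apply([x,-148*np.cos(th),43+148*np.sin(th)])+[593,18,0] for x in(-89,89)]
    print(th,Q(e[0]),Q(e[1]))
st=telemetry.read_state(); z=R.from_quat(st["ee_rot"]).apply([0,0,1]); print("tip px",Q(st["position"]+22*z),Q(st["position"]+9*z))
s=get_image("side"); import cv2; cv2.imwrite("pics/side6.png",s["frame"]); print(nets.pinpoint(s,"leaf_edge"))
E
```

```text
22.0
2.8 [700. 245.] [596. 402.]
2.85 [702. 252.] [599. 409.]
2.9 [704. 259.] [601. 416.]
2.95 [705. 266.] [603. 422.]
3.0 [705. 273.] [605. 429.]
3.05 [706. 279.] [606. 435.]
tip px [622. 323.] [619. 311.]
[{'xyz': [598.4, 165.3, 84.3], 'confidence': 0.58}]
```

View pics/side6.png

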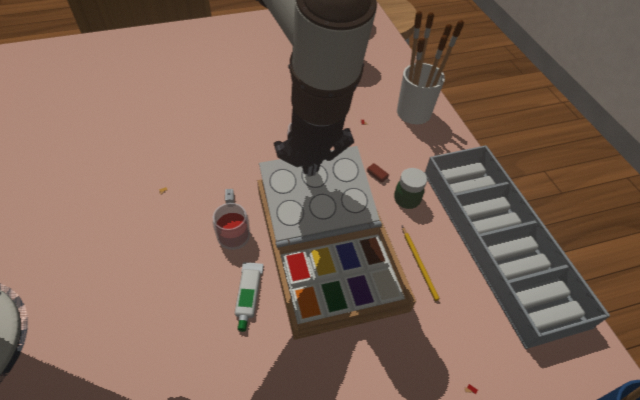

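Emit:
{"fn": "apply_moves", "kwargs": {"steps": [{"hand": 0, "xyz": [0, 0, 0.5], "delta_rot": [0, 0, 0]}, {"hand": 0, "xyz": [0, 0, 0.9], "delta_rot": [0, 0, 0]}, {"hand": 0, "xyz": [0, 0, 0.9], "delta_rot": [0, 0, 0]}]}}

```text
clock: 6.8
position: [587.8, 125.9, 74.8]
ee_rot: [0.0, 0.995, 0.1, -0.0]
contact_force: [0.5, -0.1, 0.2]
gripper_width: 0.5
```

```bash
cat > look.py <<'E'
import sys
from bench import telemetry,get_image,nets
from h import *
import cv2
k=sys.argv[1]
st=telemetry.read_state(); info(st)
p=get_image("scene"); cv2.imwrite(f"pics/z{k}.png",cv2.resize(p["frame"][140:270,220:390],None,fx=4.5,fy=4.5,interpolation=cv2.INTER_CUBIC))
for l in ["leaf_edge","palette"]:
    for q in nets.pinpoint(p,l)[:1]: print(l,q)
Q=lambda X:((proj(p,X)-[220,140])*4.5).round()
for th in (2.8,2.9,3.0,3.07,3.14):
    e=[R.from_euler('z',-.03).apply([x,-148*np.cos(th),43+148*np.sin(th)])+[593,18,0] for x in(-89,89)]
    print(th,Q(e[0]),Q(e[1]))
z=R.from_quat(st["ee_rot"]).apply([0,0,1]); print("tip px",Q(st["position"]+22*z))
E
python3 look.py 7
```

```text
t 6.8 tcp [587.8 125.9  74.8] tip [587.7 130.3  53.2] tilt 0.2 x [-1.     0.     0.001] F [ 0.5 -0.1  0.2] w 0.5 j [ 0.38  0.49 -0.18 -0.25 -0.84 -0.22]
leaf_edge {'xyz': [592.1, 158.8, 75.7], 'confidence': 0.66}
palette {'xyz': [592.0, 21.3, -1.8], 'confidence': 0.64}
2.8 [650. 120.] [446. 426.]
2.9 [657. 147.] [457. 453.]
3.0 [660. 174.] [464. 479.]
3.07 [661. 191.] [467. 496.]
3.14 [660. 208.] [468. 512.]
tip px [502. 288.]
```

View pics/z7.png

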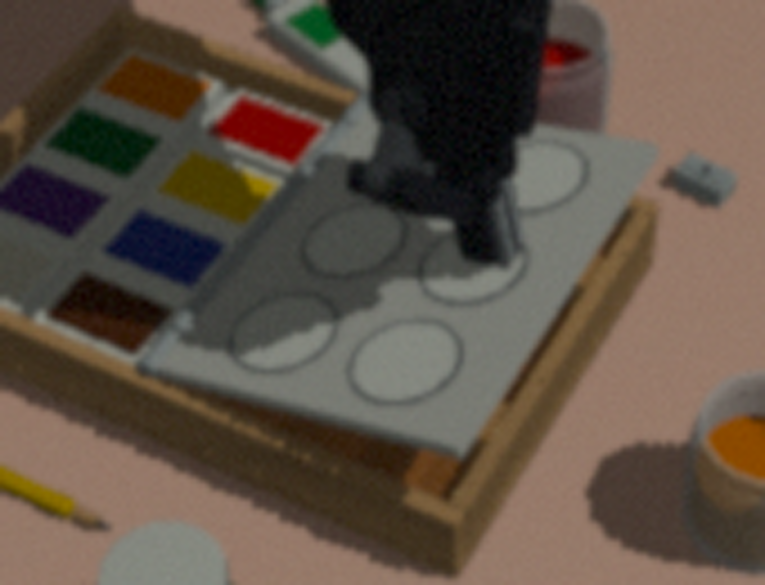

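Emit:
{"fn": "apply_moves", "kwargs": {"steps": [{"hand": 0, "xyz": [0, 0, 0.5], "delta_rot": [0, 0, 0]}, {"hand": 0, "xyz": [0, 0, 1.0], "delta_rot": [0, 0, 0]}, {"hand": 0, "xyz": [0, 0, 1.5], "delta_rot": [0, 0, 0]}, {"hand": 0, "xyz": [0, 0, 1.5], "delta_rot": [0, 0, 0]}, {"hand": 0, "xyz": [0, 0, 1.5], "delta_rot": [0, 0, 0]}]}}

```text
clock: 7.37
position: [587.4, 128.7, 60.0]
ee_rot: [0.0, 0.995, 0.1, -0.001]
contact_force: [-0.3, -0.7, 0.3]
gripper_width: 0.2
```

```bash
python3 look.py 8
```

```text
t 7.3667 tcp [587.4 128.7  60. ] tip [587.4 133.1  38.4] tilt 0.199 x [-1.    -0.     0.002] F [-0.3 -0.7  0.3] w 0.2 j [ 0.38  0.51 -0.19 -0.26 -0.81 -0.21]
leaf_edge {'xyz': [595.0, 163.5, 58.3], 'confidence': 0.79}
palette {'xyz': [590.4, 21.8, 1.2], 'confidence': 0.65}
2.8 [650. 120.] [446. 426.]
2.9 [657. 147.] [457. 453.]
3.0 [660. 174.] [464. 479.]
3.07 [661. 191.] [467. 496.]
3.14 [660. 208.] [468. 512.]
tip px [508. 313.]
```

View pics/z8.png

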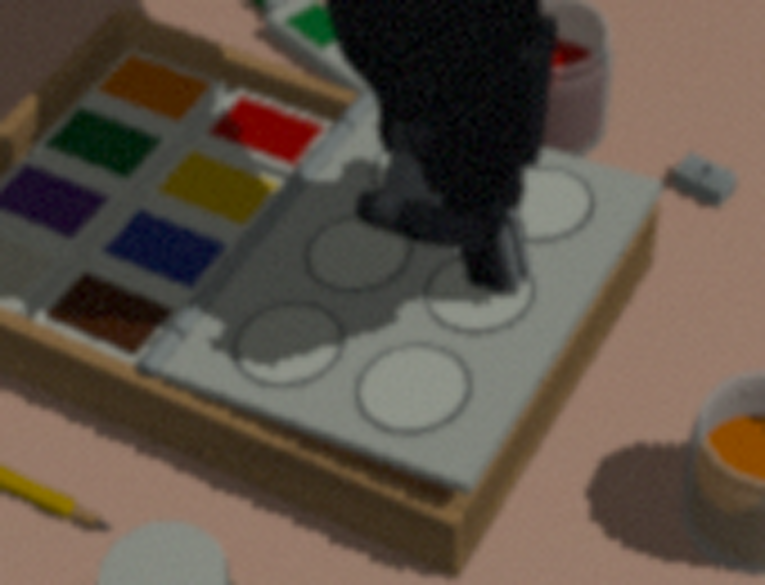

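Emit:
{"fn": "apply_moves", "kwargs": {"steps": [{"hand": 0, "xyz": [0, 0, 0.4], "delta_rot": [0, 0, 0]}, {"hand": 0, "xyz": [0, 0, 0.8], "delta_rot": [0, 0, 0]}, {"hand": 0, "xyz": [0, 0, 0.8], "delta_rot": [0, 0, 0]}, {"hand": 0, "xyz": [0, 0, 0.8], "delta_rot": [0, 0, 0]}]}}

```text
clock: 7.85
position: [587.7, 130.4, 52.5]
ee_rot: [0.0, 0.995, 0.1, -0.0]
contact_force: [-0.1, 0.5, -0.9]
gripper_width: 0.0
```

Emit:
{"fn": "apply_moves", "kwargs": {"steps": [{"hand": 0, "xyz": [0, 0, 0.2], "delta_rot": [0, 0, 0]}, {"hand": 0, "xyz": [0, 0, 0.2], "delta_rot": [0, 0, 0]}, {"hand": 0, "xyz": [0, 0, 0.2], "delta_rot": [0, 0, 0]}]}}

```text
clock: 8.1
position: [587.8, 130.8, 50.8]
ee_rot: [0.0, 0.995, 0.1, -0.0]
contact_force: [0.2, 0.2, -0.1]
gripper_width: -0.0
```

```bash
python3 look.py 9
```

```text
t 8.1 tcp [587.8 130.8  50.8] tip [587.8 135.2  29.3] tilt 0.2 x [-1.  0.  0.] F [ 0.2  0.2 -0.1] w -0.0 j [ 0.39  0.52 -0.2  -0.26 -0.79 -0.21]
leaf_edge {'xyz': [594.2, 163.2, 45.0], 'confidence': 0.83}
palette {'xyz': [591.0, 17.9, -1.2], 'confidence': 0.88}
2.8 [650. 120.] [446. 426.]
2.9 [657. 147.] [457. 453.]
3.0 [660. 174.] [464. 479.]
3.07 [661. 191.] [467. 496.]
3.14 [660. 208.] [468. 512.]
tip px [512. 329.]
```

View pics/z9.png

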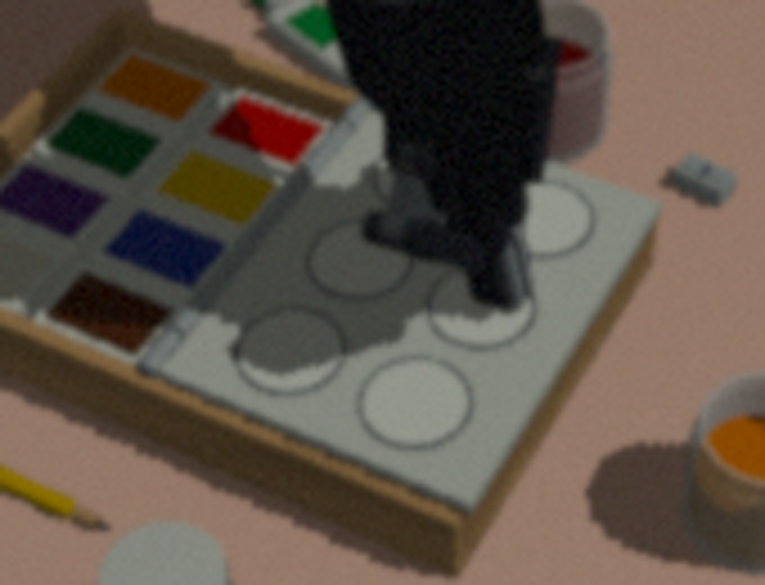

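Emit:
{"fn": "apply_moves", "kwargs": {"steps": [{"hand": 0, "xyz": [0, 0, 0.2], "delta_rot": [0, 0, 0]}, {"hand": 0, "xyz": [0, 0, 0.2], "delta_rot": [0, 0, 0]}, {"hand": 0, "xyz": [0, 0, 0.2], "delta_rot": [0, 0, 0]}]}}

```text
clock: 8.5
position: [588.1, 131.1, 49.2]
ee_rot: [-0.0, 0.995, 0.1, 0.0]
contact_force: [-0.8, 0.2, 2.1]
gripper_width: -0.3
```

Emit:
{"fn": "apply_moves", "kwargs": {"steps": [{"hand": 0, "xyz": [0, 0, 0.1], "delta_rot": [0, 0, 0]}, {"hand": 0, "xyz": [0, 0, 0.1], "delta_rot": [0, 0, 0]}, {"hand": 0, "xyz": [0, 0, 0.1], "delta_rot": [0, 0, 0]}]}}

```text
clock: 8.75
position: [588.2, 131.1, 49.0]
ee_rot: [-0.0, 0.995, 0.1, 0.0]
contact_force: [-2.4, -2.0, 5.5]
gripper_width: 0.1
```

Emit:
{"fn": "apply_moves", "kwargs": {"steps": [{"hand": 0, "xyz": [0, 0, 0.1], "delta_rot": [0, 0, 0]}, {"hand": 0, "xyz": [0, 0, 0.1], "delta_rot": [0, 0, 0]}, {"hand": 0, "xyz": [0, 0, 0.1], "delta_rot": [0, 0, 0]}]}}

```text
clock: 9.0
position: [588.3, 131.2, 48.8]
ee_rot: [-0.001, 0.995, 0.1, 0.0]
contact_force: [-2.8, -3.1, 9.8]
gripper_width: 0.3
```

Emit:
{"fn": "apply_moves", "kwargs": {"steps": [{"hand": 0, "xyz": [0, 0, -1], "delta_rot": [0, 0, 0]}, {"hand": 0, "xyz": [0, 0, -3], "delta_rot": [0, 0, 0]}, {"hand": 0, "xyz": [0, 0, -6], "delta_rot": [0, 0, 0]}, {"hand": 0, "xyz": [0, 0, -9], "delta_rot": [0, 0, 0]}, {"hand": 0, "xyz": [0, 0, -12], "delta_rot": [0, 0, 0]}, {"hand": 0, "xyz": [0, 0, -15], "delta_rot": [0, 0, 0]}, {"hand": 0, "xyz": [0, 0, -18], "delta_rot": [0, 0, 0]}, {"hand": 0, "xyz": [0, 0, -18], "delta_rot": [0, 0, 0]}, {"hand": 0, "xyz": [0, 0, -18], "delta_rot": [0, 0, 0]}]}}

```text
clock: 9.75
position: [588.7, 95.8, 225.8]
ee_rot: [0.0, 0.995, 0.101, 0.002]
contact_force: [-0.5, 0.3, -1.0]
gripper_width: 0.3
```

```bash
python3 look.py 10; python3 - <<'E'
from bench import get_image,nets
p=get_image("scene")
for l in ["jar_full","jar_low","jar_shut","tube","eraser","pencil","sharpener","palette"]:
    r=nets.pinpoint(p,l); print(l,[[round(v) for v in q["xyz"]] for q in r[:1]])
E
```

```text
t 9.75 tcp [588.7  95.8 225.8] tip [588.8 100.3 204.3] tilt 0.202 x [-1.     0.001 -0.005] F [-0.5  0.3 -1. ] w 0.3 j [ 0.33  0.33 -0.03 -0.21 -1.15 -0.25]
leaf_edge {'xyz': [595.2, 165.6, 43.6], 'confidence': 0.83}
palette {'xyz': [589.2, 19.9, 1.0], 'confidence': 0.63}
2.8 [650. 120.] [446. 426.]
2.9 [657. 147.] [457. 453.]
3.0 [660. 174.] [464. 479.]
3.07 [661. 191.] [467. 496.]
3.14 [660. 208.] [468. 512.]
tip px [427. -18.]
jar_full [[440, 80, 2]]
jar_low [[611, 254, -1]]
jar_shut [[762, 79, -1]]
tube [[441, -35, 4]]
eraser [[733, 149, 4]]
pencil [[448, 167, 1]]
sharpener [[448, 168, 0]]
palette [[589, 18, 2]]
```

View pics/z10.png

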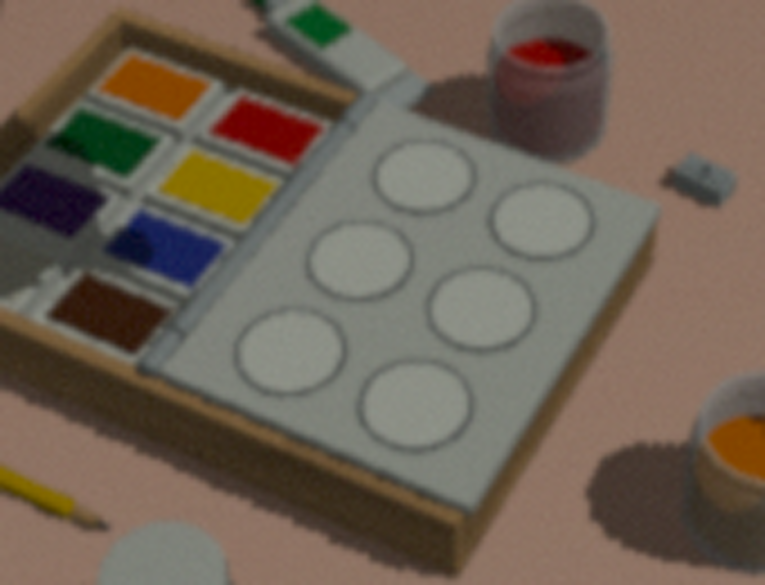

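```bash
python3 -c "
from bench import workorder
print(workorder.job_done())"
```

```text
the job is handed in; nothing more can be done
None
```

The leaf now lies flat on the landing half, and I handed the job in at about 10 s on the robot's clock. With the fingers shut, I pushed it up from under its free edge, swung it past upright and pressed it down to its stop. I then drew back about 180 mm.

**Leaf:** The last picture shows it flat with all six wells facing up. Its free edge measured 43.6 mm above the table, where 43 mm is flat, so the joint is at about 3.14 rad. While pressing, the force climbed to about 10 N and the tool stopped moving down, which also says it reached the stop.

**Box and bystanders:** The box, jars, tube, eraser and sharpener all measured within about 4 mm of where they started, except the box in the along-spine direction. That varied by up to 5 mm, which is within the network's noise.

**Checks that disagreed:**
- **Pencil:** On the last look the network put the pencil where the sharpener is. The pencil's tip shows at the same pixels as in the earlier pictures, so I don't believe it moved.
- **Fingertip height:** While pressing, the stated 22 mm from tool point to fingertips put the tips about 20 mm below the leaf surface they were resting on. I finished the press by force and pictures instead, and did not find the cause.

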